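# Pack the blank seal stones into the stock tray

### The job

Put the three blank seal stones (the plain rectangular blocks with square-cut ends) away in the wooden tray in a single row, in the order longest, middle, shortest. Push the longest snugly into the brass-capped corner, lying lengthwise along the long wall that meets that corner, then pack the middle one snugly end to end against it and the shortest against the middle one, all lying flat and pushed up to that same long wall. Leave the stone with the carved knob, the stone with the rounded ends and everything else on the desk where they are.

Things in the scene. Friction and masses are not known exactly. Their poses are not given: they have to be found in the camera images.
- tray: Shallow open wooden tray, fixed to the desk. Inside 200 mm long (its x axis) x 110 mm wide (y); walls 8 mm thick, their tops 25 mm above the desk; inner floor 8 mm above the desk. Origin: centre of its underside, on the desk surface. The brass-capped corner is the one at -x, -y: its inner corner lies at x = -100 mm, y = -55 mm in the tray's frame; the row runs from it along the long wall at y = -55 mm towards +x. It may stand at any yaw.
- long_stone: Pale stone block lying on its side, rectangular with square-cut ends, 70 mm long (its x axis) x 30 mm wide (y) x 30 mm high; mass about 164 g. Origin: centre of its underside, z up. The longest blank: first in the row.
- middle_stone: Pale stone block lying on its side, rectangular with square-cut ends, 54 mm long (its x axis) x 30 mm wide (y) x 30 mm high; mass about 126 g. Origin: centre of its underside, z up. The middle blank: second in the row.
- short_stone: Pale stone block lying on its side, rectangular with square-cut ends, 38 mm long (its x axis) x 30 mm wide (y) x 30 mm high; mass about 89 g. Origin: centre of its underside, z up. The shortest blank: last in the row. Like the other stones it starts on one of two thin grey felt pads, whose top is 3 mm above the desk.
- knob_stone: A finished seal of the same stone, not to be packed: a block 30 x 30 mm in section with a neck and a round 25 mm knob carved at its +x end, 66 mm long in all, lying on its side on a felt pad. Origin: on its underside plane, 31 mm from the square end (-x end).
- oval_stone: A stone of the same kind, not to be packed: 58 mm long (x) x 30 mm wide x 30 mm high, both ends rounded to half circles as seen from above. Lies on a felt pad. Origin: centre of its underside.
- dropper: Small round copper water dropper with a short neck, 42 mm across, 30 mm high, standing on a felt pad among the stones; leave it. Origin: centre of its underside.
- tape: Roll of blue tape lying flat on the desk, 54 mm across, 18 mm high; leave it. Origin: centre of its underside.
- paste_jar: Round white and blue lidded ceramic seal-paste jar, 64 mm across, 32 mm high, on the desk; leave it. Origin: centre of its underside.
Not all that is in view belongs to the job. What is shaped like the middle_stone but blue, red or turquoise is not meant.

How it is judged:
On the way, in this order (a step that is already met when the one before it is completed fails the run):
1. the longest stone is home in the brass-capped corner, along the long wall, and let go (y of long_stone in the frame of tray between -0.048 and -0.032 m and z of long_stone in the frame of tray between 0.003 and 0.013 m and angle between the x axis of long_stone and the x axis of tray, either way round below 0.12 rad and angle between long_stone's own z axis and vertical below 0.1 rad and contact force between the fingers and long_stone below 0.2 N and x of long_stone in the frame of tray between -0.073 and -0.057 m), for 0.2 s.
2. the middle stone is packed against its end, along the same wall, and let go (all of step 1 and y of middle_stone in the frame of tray between -0.048 and -0.032 m and z of middle_stone in the frame of tray between 0.003 and 0.013 m and angle between the x axis of middle_stone and the x axis of tray, either way round below 0.12 rad and angle between middle_stone's own z axis and vertical below 0.1 rad and contact force between the fingers and middle_stone below 0.2 N and distance between long_stone and middle_stone below 0.07 m and x of middle_stone in the frame of tray above -0.02 m), for 0.2 s.
3. the shortest stone is packed against the middle one, along the same wall, and let go (all of step 2 and y of short_stone in the frame of tray between -0.048 and -0.032 m and z of short_stone in the frame of tray between 0.003 and 0.013 m and angle between the x axis of short_stone and the x axis of tray, either way round below 0.12 rad and angle between short_stone's own z axis and vertical below 0.1 rad and contact force between the fingers and short_stone below 0.2 N and distance between middle_stone and short_stone below 0.054 m and x of short_stone in the frame of tray above 0.02 m), for 0.2 s.
At the end, for the whole second after the job is handed in: Blanks lie flat in a row from the brass-capped corner: longest, middle, shortest; each under 8 mm from the long wall and parallel to it (0.12 rad), longest under 8 mm from the end wall, gaps between neighbours under 8 mm; all released and at rest (all of step 3 and linear speed of each of long_stone, middle_stone, short_stone below 0.01 m/s); the robot touches nothing.
It fails at once if the knobbed stone was moved more than 20 mm (distance of knob_stone from where it was at the start of the episode above 0.02 m).
It fails at once if the round-ended stone was moved more than 20 mm (distance of oval_stone from where it was at the start of the episode above 0.02 m).
It fails at once if the water dropper was moved more than 20 mm (distance of dropper from where it was at the start of the episode above 0.02 m).
It fails at once if the roll of tape was moved more than 20 mm (distance of tape from where it was at the start of the episode above 0.02 m).
It fails at once if the seal-paste jar was moved more than 20 mm (distance of paste_jar from where it was at the start of the episode above 0.02 m).
It also fails if it takes over 128 s, if anything falls off the work surface, if the arm or the gripper's body presses on something with over 40 N, if the wrist force passes 120 N, or if a joint passes its speed limit or range.

### The arm

A 6-joint arm with a two-finger parallel gripper is mounted at the origin on the work surface. World frame = base frame: x ahead of the robot, y to its left, z up, the work surface at z = 0. Lengths are in m, angles in rad, forces in N, time in s.
With the tool pointing down it reaches from about 0.225 to 0.875 m from the base axis. Payload 3.4 kg.
Tool frame: the origin (TCP) lies between the finger pads; the fingertips stand 8 mm ahead of it and the grasp point (between the pads) lies 11 mm behind it; z points along the fingers, y is the line along which they close (so a half turn about z gives the same grasp; the last joint's range is limited). The gripper opens to 85 mm and grips with 20 to 120 N. Pads are 22 mm wide; open, the fingers measure 114 mm over their backs; the gripper's body (76 mm by 85 mm) begins 54 mm behind the grasp point. The pads swing forward as they close: fully open they stand 13 mm farther back than shut.
Start: joints at [-1.223, 0.276, 1.505, -0, 1.361, -0.121], TCP at [0.26, -0.513, 0.239] pointing down, gripper open.
Joint ranges: [-2.89, 2.89], [-0.75, 2.08], [0.22, 2.7], [-1.18, 4.32], [0.11, 2.71], [-2.7, 2.7]. Speed limits (rad/s): [2.57, 2.57, 3.14, 3.14, 3.14, 3.14].

### API

Orientations are given as a unit quaternion [w, x, y, z].
In Python, from rig import manip gives the robot as it stands.
- The arm moves only by the tool move_arm, never from a script. Its argument "deltas" is a list that holds one entry, the list of rows, each a list of 5 numbers: the shift along the tool's x, y, z normalised to -1 to 1, where 1 is 80 cm, then the turn about the tool's z normalised to -1 to 1, where 1 is 120 degrees, then the closure, from -1 (fully open) to 1 (shut). In form: [[[tx, ty, tz, twist, grip], ...]]. A call has 1 to 12 rows; each row is the pose to reach, as a shift and turn from the pose commanded when the call began, along the tool's axes at that moment; what a row does not reach only later rows make up. A row lasts 1/10 s, in which the tool goes at most 50 mm and 8.59 degrees, less where a joint would pass 70% of its speed; a pose out of reach is approached as far as the arm can. A call with a number of a shift or a turn outside -1 to 1 is refused whole. A call with a gripper value outside its range is refused whole. The fingers move at their own pace and stop on an object; "squeeze" is the grip in N (left out, the last holds). Time passes only in rows, so rows that repeat a pose let the fingers close. It gives the time, the measured TCP pose, the force, the opening and the grip force at its end, in the units of the state.
- manip.get_state(): the state, without advancing time (a new reading comes with each control period).
- manip.get_image(name): name is "scene" or "top" or "wrist"; returns the picture (384x512x3 uint8, red, green, blue); there is no depth.
- manip.camera_params(name): a dict with "fx", "fy", "cx", "cy" (pixels), "R" (3x3) and "t" (3): a world point X has camera coordinates R X + t; the wrist camera has in their place "tool_from_camera" (4x4, takes a point from camera to tool coordinates, whose origin is the TCP and whose axes are the flange's). Camera axes: x right, y down, z forward; pixel columns grow to the right and rows downward; lengths in m; the calibration is good to about 2 mm. The wrist camera is an equidistant fisheye: a pixel r from the principal point sees the ray r / f radians off the axis. A picture is of the moment at which its call begins: read the wrist's pose just before it. camera_params takes no time and is no camera call.
- manip.sign_off(): hands the job in; it is judged then, once.
The state is a dict: "clock": time; "qpos": joint angles; "qd": joint speeds; "effort": joint torques, N m; "position": TCP position; "ee_rot": TCP orientation; "contact_force": force on the tool from outside, world axes, zero at the start; "moment": the same for the moment, N m; "width": finger opening in m; "gripper_force": force on a finger pad.
Only numpy, scipy, OpenCV 4.12 (cv2) and the standard library are available. Lean on these libraries where they do the work, as an engineer would, in place of code of your own. Each camera call takes 0.05 s, during which the arm holds its last target. There are 200 camera calls.

## Working session

There is one attempt and no reset: what is moved stays moved. The work goes in short steps, Python scripts to look and compute and a tool call to move; the robot and the scene stay as the last step left them, time stands still between calls to the robot, and variables do not carry over. Pictures are saved under pics/ and viewed, at most 14 in all, crops included, and the job is handed in when it is done.

Besides the shell and the picture viewer there is one more tool, called after ">>>" as a command line: name --argument value ..., lists and objects as JSON in quotes. move_arm: Moves the arm, as the interface text tells. Scaled input: -1 to 1 covers 80 cm each way for a shift and 120 degrees each way for a turn. Its arguments: {"type":"object","properties":{"deltas":{"type":"array","items":{"type":"array","items":{"type":"array","items":{"type":"number","minimum":-1,"maximum":1}}}},"squeeze":{"type":"number"}},"required":["deltas"]}

```bash
mkdir -p pics; cat > h.py <<'E'
import numpy as np, cv2
from rig import manip
def snap(n,f):
    im=manip.get_image(n); cv2.imwrite('pics/'+f,im[:,:,::-1]); return im
def ray(n,uv,z):
    p=manip.camera_params(n); R=np.array(p['R']);t=np.array(p['t'])
    uv=np.atleast_2d(uv).astype(float)
    d=np.c_[(uv[:,0]-p['cx'])/p['fx'],(uv[:,1]-p['cy'])/p['fy'],np.ones(len(uv))]@R
    c=-R.T@t
    return c+d*((z-c[2])/d[:,2])[:,None]
E
python3 - <<'E'
from h import *
a=snap('top','top0.png'); b=snap('scene','scene0.png')
print(manip.get_state()); 
for n in('top','scene','wrist'): print(manip.camera_params(n))
E
```

```text
{'clock': 0.1, 'qpos': array([-1.22296570e+00,  2.76538763e-01,  1.50600087e+00, -1.41345721e-05,
        1.36069120e+00, -1.20970232e-01]), 'qd': array([-0.0022014 ,  0.00076173, -0.00155425,  0.00035123,  0.001524  ,
       -0.000207  ]), 'effort': array([ 2.34372943e-03, -4.17700195e+01, -2.46404922e+01, -1.40834718e-04,
        5.80130771e-03, -7.09178124e-06]), 'position': array([ 0.25964582, -0.51253339,  0.23852445]), 'ee_rot': array([-8.13045720e-04,  9.72653102e-01,  2.32261216e-01, -9.95768720e-05]), 'contact_force': array([ 0.17722337, -0.72808367, -0.35033566]), 'moment': array([-0.04320766,  0.03337748,  0.03041013]), 'gripper_force': 0.0, 'width': 0.08538087351966184}
{'fx': 349.37167018616157, 'fy': 349.37167018616157, 'cx': 263.42344066026277, 'cy': 192.6075192037022, 'R': array([[-0.01409291, -0.99985468, -0.00959164],
       [-0.9826751 ,  0.01562238, -0.18467697],
       [ 0.18479998,  0.00682283, -0.98275247]]), 't': array([0.08695678, 0.50917744, 1.01710918])}
{'fx': 358.59354888169446, 'fy': 358.59354888169446, 'cx': 253.70879661868136, 'cy': 186.82087085627037, 'R': array([[-0.08684447,  0.99616779, -0.0103814 ],
       [ 0.77494255,  0.06100251, -0.62908087],
       [-0.62603681, -0.06267718, -0.77727054]]), 't': array([-0.02046207, -0.39016156,  1.3045228 ])}
{'fx': 297.3186396354542, 'fy': 297.3186396354542, 'cx': 255.55010105572876, 'cy': 187.99765354752265, 'tool_from_camera': array([[-3.05730303e-04, -9.50556065e-01, -3.10552852e-01,
         8.00870102e-02],
       [ 9.99999951e-01, -2.70217199e-04, -1.57376403e-04,
        -6.39163794e-04],
       [ 6.56783723e-05, -3.10552885e-01,  9.50556101e-01,
        -1.34704014e-01],
       [ 0.00000000e+00,  0.00000000e+00,  0.00000000e+00,
         1.00000000e+00]])}
```

View pics/top0.png

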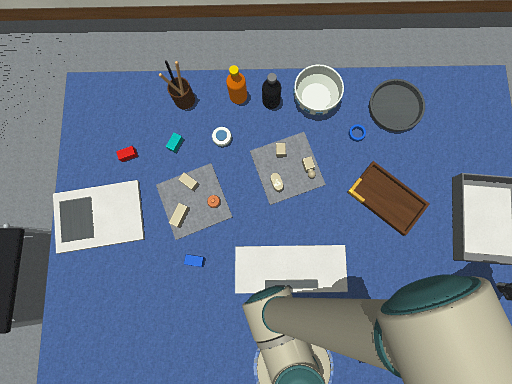

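View pics/scene0.png

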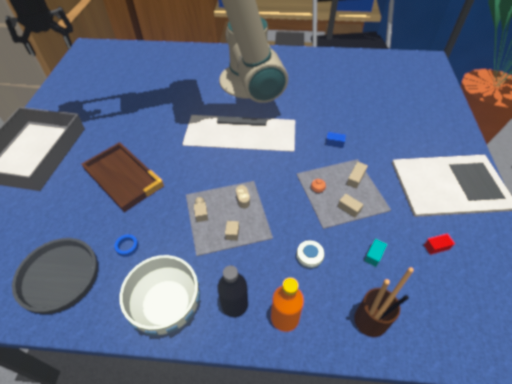

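The top view shows five pale stones: (188,181), (178,215), (281,150) plain, (310,166) knobbed and (277,182) rounded. The tray is at (388,198), with its brass at the left corner (355,188). I'll measure them next and make one close crop.

```bash
python3 - <<'E'
from h import *
a=cv2.imread('pics/top0.png'); hsv=cv2.cvtColor(a,cv2.COLOR_BGR2HSV)
for u,v in [(188,181),(178,215),(281,150),(281,145),(310,162),(277,182),(200,210),(388,198),(353,190),(365,170)]: print((u,v),hsv[v,u])
crop=cv2.resize(a[125:245,150:440],None,fx=2.75,fy=2.75,interpolation=cv2.INTER_CUBIC); cv2.imwrite('pics/crop0.png',crop)
m=cv2.inRange(hsv,(12,40,130),(35,140,255)); 
cs,_=cv2.findContours(m[:240,140:345],0,1,offset=(140,0))
for c in cs:
    if cv2.contourArea(c)<40: continue
    r=cv2.minAreaRect(ray('top',c[:,0],0.033)[:,:2].astype('f4'))
    print(c.mean(0)[0],np.round(r[0],4),np.round(r[1],4),r[2])
E
```

```text
(188, 181) [ 24  49 217]
(178, 215) [ 26  48 217]
(281, 150) [ 23  55 215]
(281, 145) [ 23  57 211]
(310, 162) [ 23  53 212]
(277, 182) [ 31  22 243]
(200, 210) [101  14 151]
(388, 198) [ 13 149  96]
(353, 190) [ 22 164 204]
(365, 170) [  9 122  73]
[177.5        214.11111111] [0.4502 0.3439] [0.0281 0.068 ] 64.70027160644531
[276.66101695 181.37288136] [0.5497 0.039 ] [0.0542 0.0296] 20.03315544128418
[187.27906977 180.51162791] [0.556  0.3168] [0.0523 0.0298] 52.39054870605469
[309.31578947 166.49122807] [ 0.5938 -0.0661] [0.0638 0.0281] 15.657015800476074
[280.44444444 148.27777778] [0.6561 0.0233] [0.0285 0.0331] 88.81167602539062
```

View pics/crop0.png

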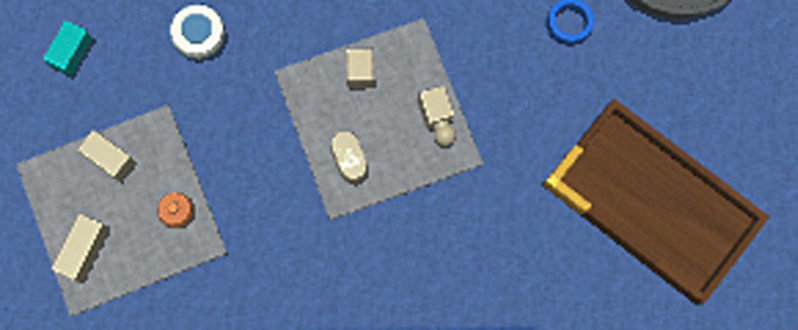

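The crop confirms the choice. Plain square-cut blocks are long (178,215), middle (188,181) and short (281,149). Not meant are the knobbed (310,166), the rounded (277,182), and the blue, red and turquoise blocks. The brass corner is at about (350,191), and the row wall runs from there down and to the right. Next I'll measure the tray and write the move helper.

```bash
cat >> h.py <<'E'
def yaw_of(q):
    from scipy.spatial.transform import Rotation as Ro
    x=Ro.from_quat(np.r_[q[1:],q[0]]).apply([1,0,0]); return np.degrees(np.arctan2(x[1],x[0]))
def go(p,yaw=None,half=True):
    """shift (units of 0.8 m, tool axes) and twist (units of 120 deg) to the pose"""
    s=manip.get_state(); y0=yaw_of(s['ee_rot'])
    d=np.array(p)-s['position']; c,n=np.cos(np.radians(y0)),np.sin(np.radians(y0))
    t=0
    if yaw is not None:
        per=180 if half else 360
        t=-((yaw-y0+per/2)%per-per/2)
    print('rows',np.round(np.array([d[0]*c+d[1]*n, d[0]*n-d[1]*c, -d[2]])/.8,4),'twist',round(t/120,4),'yaw now',round(y0,2),'pos',s['position'].round(4),'clock',s['clock'])
def wray(uv,z,s):
    from scipy.spatial.transform import Rotation as Ro
    p=manip.camera_params('wrist'); T=np.array(p['tool_from_camera'])
    K=np.array([[p['fx'],0,p['cx']],[0,p['fy'],p['cy']],[0,0,1.]])
    u=cv2.fisheye.undistortPoints(np.asarray(uv,float).reshape(-1,1,2),K,np.zeros(4))[:,0]
    R=Ro.from_quat(np.r_[s['ee_rot'][1:],s['ee_rot'][0]]).as_matrix()
    d=np.c_[u,np.ones(len(u))]@(R@T[:3,:3]).T; c=R@T[:3,3]+s['position']
    return c+d*((z-c[2])/d[:,2])[:,None]
E
python3 - <<'E'
from h import *
a=cv2.imread('pics/top0.png'); hsv=cv2.cvtColor(a,cv2.COLOR_BGR2HSV)
m=cv2.inRange(hsv,(3,60,30),(28,255,255)); m[:,:335]=0;m[:150]=0;m[242:]=0;m[:,440:]=0
c=max(cv2.findContours(m,0,1)[0],key=cv2.contourArea)
r=cv2.minAreaRect(ray('top',c[:,0],0.025)[:,:2].astype('f4')); print(r,cv2.boxPoints(r))
go([.450,.344,.20],64.7)
E
```

```text
((0.4927600622177124, -0.3051747977733612), (0.21768268942832947, 0.13266268372535706), 49.62657928466797) [[ 0.3717225  -0.34512714]
 [ 0.47279006 -0.4310616 ]
 [ 0.61379766 -0.26522246]
 [ 0.51273006 -0.179288  ]]
rows [ 0.696  -0.8476  0.0482] twist -0.3153 yaw now 26.86 pos [ 0.2596 -0.5125  0.2385] clock 0.1
```

```bash
python3 - <<'E'
from h import *
go([.49,-.305,.22],49.6)
E
```

```text
rows [ 0.3741 -0.1013  0.0232] twist -0.1895 yaw now 26.86 pos [ 0.2596 -0.5125  0.2385] clock 0.1
```

>>> move_arm --deltas '[[[0.374, -0.101, 0.023, -0.19, -1], [0.374, -0.101, 0.023, -0.19, -1], [0.374, -0.101, 0.023, -0.19, -1], [0.374, -0.101, 0.023, -0.19, -1], [0.374, -0.101, 0.023, -0.19, -1], [0.374, -0.101, 0.023, -0.19, -1], [0.374, -0.101, 0.023, -0.19, -1], [0.374, -0.101, 0.023, -0.19, -1], [0.374, -0.101, 0.023, -0.19, -1], [0.374, -0.101, 0.023, -0.19, -1]]]' --squeeze 40

```text
clock: 1.1
position: [0.4891, -0.307, 0.2209]
ee_rot: [0.0, 0.908, 0.419, -0.0]
contact_force: [-0.3, 0.5, 0.1]
width: 0.0853
gripper_force: 0.0
```

```bash
python3 - <<'E'
from h import *
s=manip.get_state(); a=snap('wrist','w1.png'); np.save('w1.npy',np.r_[s['position'],s['ee_rot']])
print(s['position'],yaw_of(s['ee_rot']),s['qd'].round(3))
go([.450,.344,.20],64.7)
E
```

```text
[ 0.4891004  -0.30695647  0.220891  ] 49.561916592462815 [-0.007 -0.002 -0.     0.005  0.001  0.003]
rows [ 0.5874 -0.5653  0.0262] twist -0.1264 yaw now 49.54 pos [ 0.4891 -0.307   0.221 ] clock 1.15
```

View pics/w1.png

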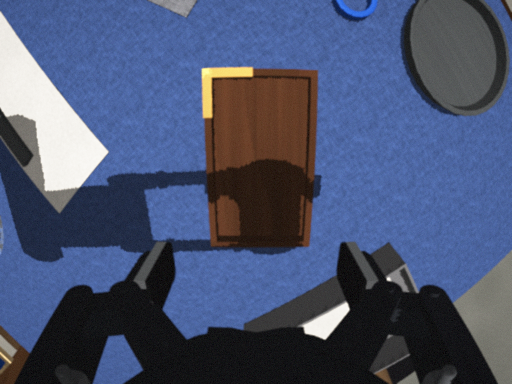

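The wrist view shows the tray with the brass corner at top left (203,69). The other rim corners are (317,70), (309,245) and (211,246), and the row wall is the left one. I'll fit its rim.

```bash
python3 - <<'E'
from h import *
a=cv2.imread('pics/w1.png'); v=np.load('w1.npy'); s=dict(position=v[:3],ee_rot=v[3:])
h=cv2.cvtColor(a,cv2.COLOR_BGR2HSV)
m=((h[:,:,0]<90)|(h[:,:,0]>140)).astype('u1')*255; m[:60]=0;m[262:]=0;m[:,:190]=0;m[:,330:]=0
m=cv2.morphologyEx(m,cv2.MORPH_OPEN,np.ones((5,5)))
c=max(cv2.findContours(m,0,1)[0],key=cv2.contourArea)
print(c[:,0].min(0),c[:,0].max(0))
P=wray(c[:,0]+0.0,0.025,s)[:,:2].astype('f4'); print(cv2.minAreaRect(P))
q=wray([(202.5,68.5),(317.5,69.5),(309.5,246),(210.5,246.5)],.025,s)[:,:2]
print(q.round(4)); print(np.linalg.norm(np.roll(q,-1,0)-q,axis=1), q.mean(0))
for i,j in((2,1),(3,0)): d=q[j]-q[i]; print(np.degrees(np.arctan2(d[1],d[0])))
E
```

```text
[202  67] [317 246]
((0.49364277720451355, -0.3073732852935791), (0.217422217130661, 0.12774664163589478), 49.54148483276367)
[[ 0.5159 -0.1851]
 [ 0.6117 -0.2676]
 [ 0.4725 -0.4323]
 [ 0.3757 -0.3504]]
[0.12642387 0.21562001 0.12679303 0.21666627] [ 0.4939426  -0.30887084]
49.7989922292029
49.699934018893565
```

>>> move_arm --deltas '[[[0.587, -0.565, 0.0, -0.126, -1], [0.587, -0.565, 0.0, -0.126, -1], [0.587, -0.565, 0.0, -0.126, -1], [0.587, -0.565, 0.0, -0.126, -1], [0.587, -0.565, 0.0, -0.126, -1], [0.587, -0.565, 0.0, -0.126, -1], [0.587, -0.565, 0.0, -0.126, -1], [0.587, -0.565, 0.0, -0.126, -1], [0.587, -0.565, 0.0, -0.126, -1], [0.587, -0.565, 0.0, -0.126, -1], [0.587, -0.565, 0.0, -0.126, -1], [0.587, -0.565, 0.0, -0.126, -1]]]'

```text
clock: 2.35
position: [0.4532, 0.2938, 0.2213]
ee_rot: [0.0, 0.845, 0.535, 0.0]
contact_force: [1.9, 0.7, -0.3]
width: 0.0856
gripper_force: 0.0
```

```bash
python3 - <<'E'
from h import *
go([.450,.344,.20],64.7)
E
```

```text
rows [ 0.055  -0.0304  0.0266] twist -0.0003 yaw now 64.66 pos [0.4532 0.2938 0.2213] clock 2.35
```

>>> move_arm --deltas '[[[0.055, -0.03, 0.027, -0.75, -1], [0.055, -0.03, 0.027, -0.75, -1], [0.055, -0.03, 0.027, -0.75, -1], [0.055, -0.03, 0.027, -0.75, -1], [0.055, -0.03, 0.027, -0.75, -1], [0.055, -0.03, 0.027, -0.75, -1], [0.055, -0.03, 0.027, -0.75, -1], [0.055, -0.03, 0.027, -0.75, -1], [0.055, -0.03, 0.027, -0.75, -1], [0.055, -0.03, 0.027, -0.75, -1], [0.055, -0.03, 0.027, -0.75, -1], [0.055, -0.03, 0.027, -0.75, -1]]]'

```text
clock: 3.55
position: [0.4507, 0.3418, 0.1994]
ee_rot: [0.0, 0.22, 0.976, -0.0]
contact_force: [0.1, 0.5, -0.4]
width: 0.0855
gripper_force: 0.0
```

```bash
cat >> h.py <<'E'
def stones(f,z=.033):
    s=manip.get_state(); a=snap('wrist',f)[:,:,::-1]; h=cv2.cvtColor(np.ascontiguousarray(a),cv2.COLOR_BGR2HSV)
    print(s['position'].round(4),round(yaw_of(s['ee_rot']),2),s['clock'])
    m=cv2.inRange(h,(15,30,185),(32,110,255))
    for c in cv2.findContours(m,0,1)[0]:
        if cv2.contourArea(c)<300: continue
        r=cv2.minAreaRect(wray(c[:,0],z,s)[:,:2].astype('f4'))
        print('px',c[:,0].mean(0).round(),np.round(r[0],4),np.round(r[1],4),round(r[2],2))
E
python3 -c "
from h import *
stones('w2.png')"
```

```text
[0.4507 0.3418 0.1994] 154.64 3.55
px [273. 256.] [0.5542 0.3171] [0.0526 0.029 ] 52.5
```

View pics/w2.png

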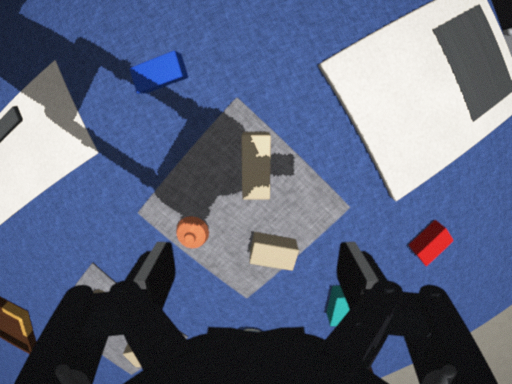

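The long stone, partly shaded, lies at px (257,166). The middle one is at (274,253) and the dropper at (192,232). I'll relax the mask to include shade.

```bash
sed -i 's/(15,30,185)/(12,35,60)/' h.py; python3 - <<'E'
from h import *
stones('w2b.png'); 
a=cv2.imread('pics/w2b.png'); h=cv2.cvtColor(a,cv2.COLOR_BGR2HSV); print(h[165,257],h[195,262],h[140,265],h[165,290],h[185,215])
s=manip.get_state()
q=wray([(242.5,132.5),(270.5,131.5),(271.5,199.5),(243.5,199.5)],.033,s)[:,:2];print(q.mean(0),np.linalg.norm(np.roll(q,-1,0)-q,axis=1)); d=q[0]-q[3];print(np.degrees(np.arctan2(d[1],d[0])))
E
```

```text
[0.4506 0.342  0.1994] 154.58 3.6
px [273. 251.] [0.5477 0.3202] [0.0557 0.0429] 53.25
px [255. 166.] [0.4464 0.345 ] [0.0299 0.0727] 65.21
[22 57 98] [ 20  48 228] [ 23  45 234] [120   4  65] [160  13  59]
[0.44711712 0.346355  ] [0.02846659 0.07355323 0.03027933 0.07246831]
154.76588955282176
```

```bash
python3 - <<'E'
from h import *
go([.4478,.345,.031],155)
E
```

```text
rows [0.0045 0.0017 0.2105] twist -0.0033 yaw now 154.6 pos [0.4505 0.3422 0.1994] clock 3.65
```

>>> move_arm --deltas '[[[0.005, 0.002, 0.05, -0.003, -0.7], [0.005, 0.002, 0.1, -0.003, -0.5], [0.005, 0.002, 0.15, -0.003, -0.4], [0.005, 0.002, 0.18, -0.003, -0.4], [0.005, 0.002, 0.2, -0.003, -0.4], [0.005, 0.002, 0.21, -0.003, -0.4], [0.005, 0.002, 0.21, -0.003, 0], [0.005, 0.002, 0.21, -0.003, 1], [0.005, 0.002, 0.21, -0.003, 1], [0.005, 0.002, 0.21, -0.003, 1], [0.005, 0.002, 0.21, -0.003, 1], [0.005, 0.002, 0.21, -0.003, 1]]]'

```text
clock: 4.85
position: [0.4477, 0.3467, 0.0323]
ee_rot: [0.001, 0.215, 0.977, 0.001]
contact_force: [-0.3, 0.0, 5.2]
width: 0.0285
gripper_force: 41.3
```

```bash
python3 - <<'E'
from h import *
s=manip.get_state();print(s['width'],s['gripper_force'],s['contact_force'])
go([.4478,.345,.15],155)
E
```

```text
0.02854654784138739 41.30289673805237 [-0.33525059  0.03724224  5.19580602]
rows [-0.001  -0.0019 -0.1471] twist 0.0012 yaw now 155.14 pos [0.4477 0.3467 0.0323] clock 4.85
```

>>> move_arm --deltas '[[[0, 0, -0.03, 0, 1], [0, 0, -0.08, 0, 1], [0, 0, -0.13, 0, 1], [0, 0, -0.16, 0, 1], [0, 0, -0.16, 0, 1]]]'

```text
clock: 5.35
position: [0.4489, 0.3476, 0.1629]
ee_rot: [0.003, 0.215, 0.977, 0.003]
contact_force: [1.6, 0.4, -2.0]
width: 0.0287
gripper_force: 40.7
```

```bash
cat >> h.py <<'E'
TC=np.array([.4938,-.3082]); TY=np.radians(49.65-180)
def tray(x,y): c,s=np.cos(TY),np.sin(TY); return TC+[c*x-s*y,s*x+c*y]
E
python3 - <<'E'
from h import *
s=manip.get_state();print(s['width'],s['gripper_force'],s['contact_force'])
p=tray(-.063,-.0375);print(p)
go([*p,.13],49.65)
snap('wrist','w3.png')
E
```

```text
0.02867301753808984 40.667091608047485 [ 1.62387396  0.37542694 -2.01870757]
[ 0.50601079 -0.23590791]
rows [-0.3713 -0.6318  0.0412] twist -0.6209 yaw now 155.15 pos [0.4489 0.3476 0.1629] clock 5.35
```

View pics/w3.png

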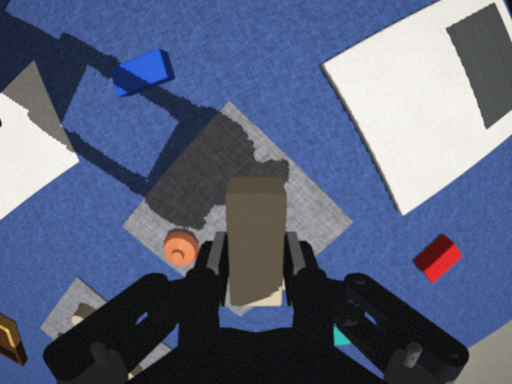

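The long stone is held, with its top face running from rows 195 to 305 at col ~255. I'll compute its offset along the tool.

```bash
python3 - <<'E'
from h import *
s=dict(position=np.zeros(3),ee_rot=np.array([1.,0,0,0]))
print(wray([(231,194),(284,193),(283,303),(230,306),(229,178),(284,178)],-.0007,s).round(4))
print(wray([(229,178),(284,178)],.0293,s).round(4))
E
```

```text
[[ 0.0334 -0.0112 -0.0007]
 [ 0.0339  0.0142 -0.0007]
 [-0.0337  0.0164 -0.0007]
 [-0.036  -0.0144 -0.0007]
 [ 0.0414 -0.0119 -0.0007]
 [ 0.0414  0.014  -0.0007]]
[[ 0.0326 -0.0147  0.0293]
 [ 0.0326  0.017   0.0293]]
```

>>> move_arm --deltas '[[[-0.371, -0.632, 0.0, 0.879, 1], [-0.371, -0.632, 0.0, 0.879, 1], [-0.371, -0.632, 0.0, 0.879, 1], [-0.371, -0.632, 0.0, 0.879, 1], [-0.371, -0.632, 0.0, 0.879, 1], [-0.371, -0.632, 0.0, 0.879, 1], [-0.371, -0.632, 0.0, 0.879, 1], [-0.371, -0.632, 0.0, 0.879, 1], [-0.371, -0.632, 0.0, 0.879, 1], [-0.371, -0.632, 0.0, 0.879, 1], [-0.371, -0.632, 0.0, 0.879, 1], [-0.371, -0.632, 0.0, 0.879, 1]]]'

```text
clock: 6.6
position: [0.5025, -0.2398, 0.1568]
ee_rot: [-0.001, 0.901, 0.435, -0.001]
contact_force: [0.9, 0.5, -1.5]
width: 0.0286
gripper_force: 40.7
```

```bash
python3 - <<'E'
from h import *
p=tray(-.063,-.0375)
go([*p,.08],49.65)
E
```

```text
rows [0.0065 0.0004 0.0959] twist 0.0158 yaw now 51.55 pos [ 0.5025 -0.2398  0.1568] clock 6.6
```

>>> move_arm --deltas '[[[0.0065, 0.0004, 0.03, 0.016, 1], [0.0065, 0.0004, 0.07, 0.016, 1], [0.0065, 0.0004, 0.096, 0.016, 1], [0.0065, 0.0004, 0.096, 0.016, 1], [0.0065, 0.0004, 0.096, 0.016, 1]]]'

```text
clock: 7.1
position: [0.5063, -0.2328, 0.0811]
ee_rot: [-0.001, 0.906, 0.423, -0.001]
contact_force: [-0.1, -0.6, -1.4]
width: 0.0288
gripper_force: 40.7
```

```bash
python3 - <<'E'
from h import *
p=tray(-.063,-.0375)
go([*p,.0385],49.65)
snap('wrist','w4.png')
E
```

```text
rows [-0.0032  0.0023  0.0532] twist 0.0037 yaw now 50.09 pos [ 0.5063 -0.2328  0.0811] clock 7.1
```

View pics/w4.png

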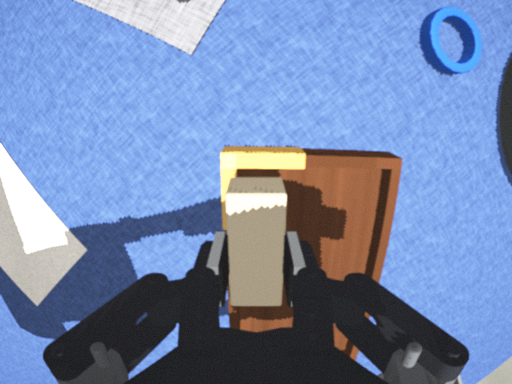

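The stone hangs just above the corner. The brass outer corner is at px (221,148) and the end wall's inner edge is near row 168. I'll check this against the tray model.

```bash
python3 - <<'E'
from h import *
s=manip.get_state()
print(wray([(221,148),(400,155)],.025,s).round(4),tray(-.108,-.063),tray(-.108,.063))
go([*tray(-.063,-.0375),.0385],49.65)
E
```

```text
[[ 0.5185 -0.1837  0.025 ]
 [ 0.6131 -0.2666  0.025 ]] [ 0.51571262 -0.18510314] [ 0.61173768 -0.26668248]
rows [-0.0035  0.0009  0.0548] twist 0.0037 yaw now 50.09 pos [ 0.5072 -0.2333  0.0823] clock 7.15
```

>>> move_arm --deltas '[[[-0.0035, 0.001, 0.02, 0.004, 1], [-0.0035, 0.001, 0.035, 0.004, 1], [-0.0035, 0.001, 0.045, 0.004, 1], [-0.0035, 0.001, 0.05, 0.004, 1], [-0.0035, 0.001, 0.0535, 0.004, 1], [-0.0035, 0.001, 0.0535, 0.004, 1], [-0.0035, 0.001, 0.0535, 0.004, 1]]]'

```text
clock: 7.85
position: [0.5063, -0.2361, 0.0401]
ee_rot: [0.0, 0.908, 0.42, 0.0]
contact_force: [-0.0, -0.1, -1.6]
width: 0.0284
gripper_force: 40.7
```

```bash
python3 - <<'E'
from h import *
s=manip.get_state(); print(s['contact_force'],s['width'])
go([*tray(-.063,-.0375),.0385],49.65)
E
```

```text
[-0.03202346 -0.06986222 -1.6043436 ] 0.02842257922494087
rows [-0.     -0.0005  0.0019] twist -0.0003 yaw now 49.61 pos [ 0.5063 -0.2361  0.0401] clock 7.85
```

>>> move_arm --deltas '[[[0, 0, 0.0025, 0, 1], [0, 0, 0.0035, 0, 1], [0, 0, 0.0035, 0, 1], [0, 0, 0.0035, 0, 0.1], [0, 0, 0.0035, 0, -0.1], [0, 0, 0.0035, 0, -0.2], [0, 0, 0.0, 0, -0.3], [0, 0, -0.05, 0, -0.3], [0, 0, -0.1, 0, -0.5], [0, 0, -0.15, 0, -1], [0, 0, -0.18, 0, -1], [0, 0, -0.18, 0, -1]]]'

```text
clock: 9.05
position: [0.5083, -0.2373, 0.1882]
ee_rot: [0.004, 0.908, 0.42, 0.002]
contact_force: [0.3, 0.2, -0.8]
width: 0.0851
gripper_force: 0.0
```

```bash
python3 - <<'E'
from h import *
stones('w5.png',.038)
print(tray(-.065,-.04),tray(-.063,-.0375)); go([.553,.318,.18],52.5)
E
```

```text
[ 0.5083 -0.2373  0.1882] 49.61 9.05
px [251. 175.] [ 0.5057 -0.2353] [0.0709 0.0307] 48.88
px [205.   9.] [ 0.5809 -0.0793] [0.0236 0.0412] 89.34
[ 0.50540044 -0.23276506] [ 0.50601079 -0.23590791]
rows [ 0.5653 -0.4053  0.0072] twist -0.0241 yaw now 49.61 pos [ 0.507  -0.2366  0.1857] clock 9.1
```

View pics/w5.png

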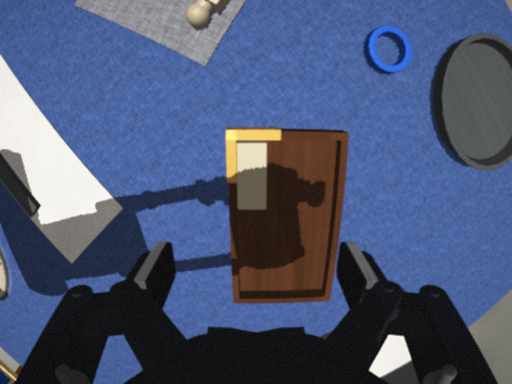

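The long stone lies at px (251,175), flush in the brass corner with gaps of about 2 mm. Next is the middle stone.

>>> move_arm --deltas '[[[0.565, -0.405, 0.007, -0.024, -1], [0.565, -0.405, 0.007, -0.024, -1], [0.565, -0.405, 0.007, -0.024, -1], [0.565, -0.405, 0.007, -0.024, -1], [0.565, -0.405, 0.007, -0.024, -1], [0.565, -0.405, 0.007, -0.024, -1], [0.565, -0.405, 0.007, -0.024, -1], [0.565, -0.405, 0.007, -0.024, -1], [0.565, -0.405, 0.007, -0.024, -1], [0.565, -0.405, 0.007, -0.024, -1], [0.565, -0.405, 0.007, -0.024, -1], [0.565, -0.405, 0.007, -0.024, -1]]]'

```text
clock: 10.3
position: [0.5511, 0.3236, 0.1756]
ee_rot: [-0.001, 0.896, 0.444, -0.001]
contact_force: [-0.5, -0.2, 0.1]
width: 0.0854
gripper_force: 0.0
```

>>> move_arm --deltas '[[[0, 0, 0, 0, -1], [0, 0, 0, 0, -1]]]'

```text
clock: 10.5
position: [0.5513, 0.3169, 0.1766]
ee_rot: [0.0, 0.897, 0.442, -0.002]
contact_force: [0.7, 0.7, -1.0]
width: 0.0854
gripper_force: 0.0
```

```bash
python3 - <<'E'
from h import *
stones('w6.png')
go([.553,.318,.031],52.5)
E
```

```text
[0.5513 0.3169 0.1766] 52.48 10.5
px [258. 172.] [0.5559 0.319 ] [0.0568 0.03  ] 51.81
rows [0.0026 0.0002 0.1827] twist -0.0006 yaw now 52.43 pos [0.5516 0.3165 0.1771] clock 10.55
```

View pics/w6.png

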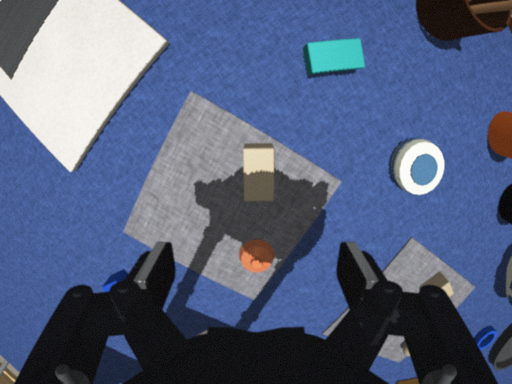

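The middle stone is at px (258,172), a bright square-ended block. The dropper at (256,256) is clear of the fingers.

>>> move_arm --deltas '[[[0.0035, 0.002, 0.05, 0, -0.7], [0.0035, 0.002, 0.1, 0, -0.5], [0.0035, 0.002, 0.14, 0, -0.4], [0.0035, 0.002, 0.165, 0, -0.4], [0.0035, 0.002, 0.18, 0, -0.4], [0.0035, 0.002, 0.183, 0, -0.4], [0.0035, 0.002, 0.183, 0, 0], [0.0035, 0.002, 0.183, 0, 1], [0.0035, 0.002, 0.183, 0, 1], [0.0035, 0.002, 0.183, 0, 1], [0.0035, 0.002, 0.183, 0, 1], [0.0035, 0.002, 0.183, 0, 1]]]'

```text
clock: 11.75
position: [0.5563, 0.3198, 0.0333]
ee_rot: [0.0, 0.897, 0.442, 0.002]
contact_force: [0.1, -1.0, 6.3]
width: 0.0289
gripper_force: 40.3
```

>>> move_arm --deltas '[[[0, 0, 0, 0, 1], [0, 0, -0.03, 0, 1], [0, 0, -0.08, 0, 1], [0, 0, -0.13, 0, 1], [0, 0, -0.16, 0, 1], [0, 0, -0.16, 0, 1]]]'

```text
clock: 12.35
position: [0.5573, 0.3207, 0.1641]
ee_rot: [0.0, 0.897, 0.442, 0.004]
contact_force: [-0.3, 0.0, -0.7]
width: 0.0289
gripper_force: 39.9
```

```bash
python3 - <<'E'
from h import *
snap('wrist','w7.png')
go([*tray(.0005,-.0375),.14],49.65)
E
```

```text
rows [-0.6685  0.3697  0.0268] twist 0.0238 yaw now 52.5 pos [0.5558 0.32   0.1614] clock 12.4
```

View pics/w7.png

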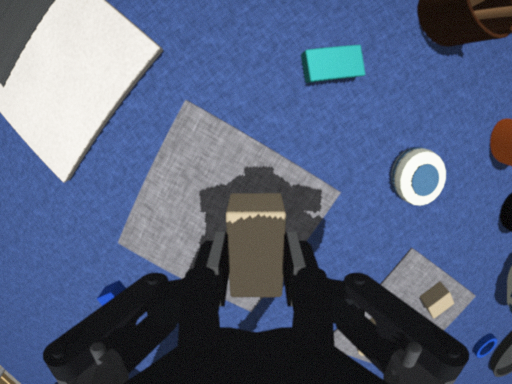

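The middle stone is held, with its top face on rows 210–297. I'll compute its offset along the tool.

```bash
python3 - <<'E'
from h import *
s=dict(position=np.zeros(3),ee_rot=np.array([1.,0,0,0]))
print(wray([(256,210),(256,297)],.0003,s).round(4),wray([(256,193)],.0303,s))
E
```

```text
[[ 0.0249 -0.0003  0.0003]
 [-0.0294 -0.0003  0.0003]] [[ 0.02334244 -0.00022602  0.0303    ]]
```

>>> move_arm --deltas '[[[-0.666, 0.37, 0.0, 0.024, 1], [-0.666, 0.37, 0.0, 0.024, 1], [-0.666, 0.37, 0.0, 0.024, 1], [-0.666, 0.37, 0.0, 0.024, 1], [-0.666, 0.37, 0.0, 0.024, 1], [-0.666, 0.37, 0.0, 0.024, 1], [-0.666, 0.37, 0.0, 0.024, 1], [-0.666, 0.37, 0.0, 0.024, 1], [-0.666, 0.37, 0.0, 0.024, 1], [-0.666, 0.37, 0.0, 0.024, 1], [-0.666, 0.37, 0.0, 0.024, 1], [-0.666, 0.37, 0.0, 0.024, 1]]]'

```text
clock: 13.6
position: [0.4651, -0.2749, 0.1575]
ee_rot: [-0.002, 0.908, 0.419, -0.001]
contact_force: [0.0, -0.5, -1.1]
width: 0.029
gripper_force: 39.9
```

>>> move_arm --deltas '[[[0, 0, 0, 0, 1], [0, 0, 0, 0, 1]]]'

```text
clock: 13.8
position: [0.4654, -0.2741, 0.1575]
ee_rot: [-0.002, 0.908, 0.418, -0.001]
contact_force: [-0.4, 0.9, -1.0]
width: 0.0283
gripper_force: 39.9
```

```bash
python3 - <<'E'
from h import *
go([*tray(-.0015,-.038),.08],49.65)
E
```

```text
rows [-0.0076  0.0072  0.0969] twist -0.0018 yaw now 49.44 pos [ 0.4654 -0.2741  0.1575] clock 13.8
```

>>> move_arm --deltas '[[[-0.0076, 0.0072, 0.03, -0.002, 1], [-0.0076, 0.0072, 0.07, -0.002, 1], [-0.0076, 0.0072, 0.097, -0.002, 1], [-0.0076, 0.0072, 0.097, -0.002, 1], [-0.0076, 0.0072, 0.097, -0.002, 1], [-0.0076, 0.0072, 0.097, -0.002, 1]]]'

```text
clock: 14.4
position: [0.4682, -0.2821, 0.0832]
ee_rot: [0.001, 0.907, 0.422, 0.0]
contact_force: [0.3, -0.4, -0.5]
width: 0.0288
gripper_force: 39.9
```

```bash
python3 - <<'E'
from h import *
snap('wrist','w8.png')
go([*tray(-.0015,-.038),.039],49.65)
E
```

```text
rows [-0.0021 -0.0023  0.0555] twist 0.0021 yaw now 49.9 pos [ 0.4683 -0.2824  0.0834] clock 14.45
```

View pics/w8.png

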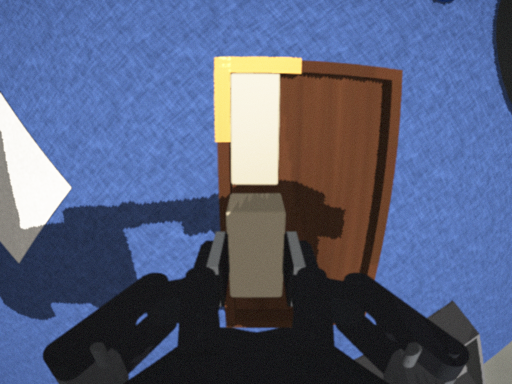

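The long stone sits at cols 231–279 with its near end at row 184, against the walls. The middle one is held right behind it. I'll check the end's position.

```bash
cat >> h.py <<'E'
def totray(P): c,s=np.cos(TY),np.sin(TY); d=np.asarray(P)[:,:2]-TC; return np.c_[d@[c,s],d@[-s,c]]
E
python3 - <<'E'
from h import *
s=manip.get_state()
print(totray(wray([(232,184.5),(279,184.5),(231,73),(279,73)],.038,s)).round(4),totray(wray([(231,73),(215,57),(401,70)],.025,s)).round(4))
go([*tray(-.0015,-.038),.039],49.65)
E
```

```text
[[-0.027  -0.0516]
 [-0.0271 -0.0217]
 [-0.0964 -0.0515]
 [-0.0965 -0.023 ]] [[-0.0974 -0.0525]
 [-0.1082 -0.0628]
 [-0.1062  0.0633]]
rows [-0.0021 -0.0023  0.0555] twist 0.0021 yaw now 49.9 pos [ 0.4683 -0.2824  0.0834] clock 14.45
```

>>> move_arm --deltas '[[[-0.0034, -0.0023, 0.015, 0.002, 1], [-0.0034, -0.0023, 0.03, 0.002, 1], [-0.0034, -0.0023, 0.04, 0.002, 1], [-0.0034, -0.0023, 0.048, 0.002, 1], [-0.0034, -0.0023, 0.0545, 0.002, 1], [-0.0034, -0.0023, 0.0545, 0.002, 1], [-0.0034, -0.0023, 0.0545, 0.002, 1]]]'

```text
clock: 15.15
position: [0.4644, -0.2834, 0.0385]
ee_rot: [0.0, 0.908, 0.419, 0.0]
contact_force: [0.2, -0.3, -1.0]
width: 0.0286
gripper_force: 39.9
```

```bash
python3 - <<'E'
from h import *
s=manip.get_state(); print(s['contact_force'],s['width'])
go([*tray(-.0005,-.038),.039],49.65)
E
```

```text
[ 0.19784488 -0.30986244 -0.98988339] 0.02855860977645905
rows [ 0.0009  0.0006 -0.0006] twist -0.0004 yaw now 49.6 pos [ 0.4644 -0.2834  0.0385] clock 15.15
```

>>> move_arm --deltas '[[[0, 0, 0.001, 0, 1], [0.001, 0, 0.001, 0, 1], [0.002, 0, 0.001, 0, 1], [0.003, 0, 0.001, 0, 1], [0.004, 0, 0.001, 0, 1], [0.004, 0, 0.001, 0, 1]]]'

```text
clock: 15.75
position: [0.4666, -0.2817, 0.0384]
ee_rot: [0.001, 0.908, 0.42, 0.0]
contact_force: [-2.6, -1.2, 5.5]
width: 0.0289
gripper_force: 40.6
```

>>> move_arm --deltas '[[[0, 0, 0, 0, 0.1], [0, 0, 0, 0, -0.1], [0, 0, 0, 0, -0.2], [0, 0, 0, 0, -0.3], [0, 0, -0.05, 0, -0.3], [0, 0, -0.1, 0, -0.5], [0, 0, -0.15, 0, -1], [0, 0, -0.18, 0, -1], [0, 0, -0.18, 0, -1]]]'

```text
clock: 16.65
position: [0.4683, -0.2823, 0.1857]
ee_rot: [0.004, 0.908, 0.42, 0.002]
contact_force: [0.8, -0.0, 0.3]
width: 0.0856
gripper_force: 0.0
```

```bash
python3 - <<'E'
from h import *
stones('w9.png',.038); s=manip.get_state()
print(tray(0,0))
go([.654,.024,.18],89,)
E
```

```text
[ 0.4683 -0.2823  0.1857] 49.61 16.65
px [252. 142.] [ 0.4872 -0.2565] [0.1243 0.0313] 48.8
[ 0.4938 -0.3082]
rows [ 0.4421 -0.0694  0.0042] twist -0.3282 yaw now 49.61 pos [ 0.4671 -0.2814  0.1834] clock 16.7
```

View pics/w9.png

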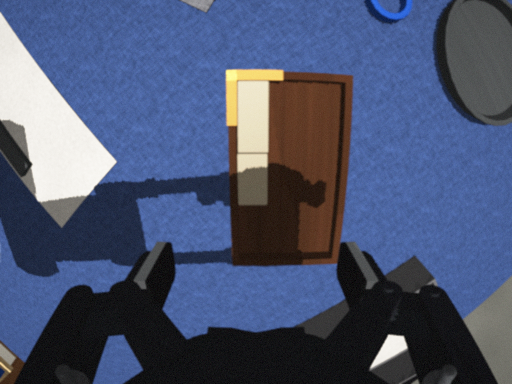

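Long and middle stones lie end to end at cols 237–269 with a merged length of 124.3 mm, so there is no gap. Next is the short stone.

>>> move_arm --deltas '[[[0.442, -0.069, 0.004, 0.413, -1], [0.442, -0.069, 0.004, 0.413, -1], [0.442, -0.069, 0.004, 0.413, -1], [0.442, -0.069, 0.004, 0.413, -1], [0.442, -0.069, 0.004, 0.413, -1], [0.442, -0.069, 0.004, 0.413, -1], [0.442, -0.069, 0.004, 0.413, -1], [0.442, -0.069, 0.004, 0.413, -1], [0.442, -0.069, 0.004, 0.413, -1], [0.442, -0.069, 0.004, 0.413, -1], [0.442, -0.069, 0.004, 0.413, -1], [0.442, -0.069, 0.004, 0.413, -1]]]'

```text
clock: 17.9
position: [0.6525, 0.0229, 0.1781]
ee_rot: [0.0, 1.0, -0.0, -0.001]
contact_force: [1.3, -0.6, -0.1]
width: 0.0851
gripper_force: 0.0
```

```bash
python3 - <<'E'
from h import *
stones('w10.png')
go([.654,.024,.031],0)
E
```

```text
[0.6525 0.0229 0.1781] -0.04 17.9
px [450. 287.] [ 0.4868 -0.2577] [0.1396 0.0324] 49.14
px [244. 260.] [0.5555 0.0374] [0.0682 0.0342] 18.74
px [335. 220.] [ 0.6021 -0.062 ] [0.0685 0.0324] 17.24
px [254. 170.] [0.6572 0.0242] [0.0418 0.0293] 0.72
rows [ 0.0017 -0.0013  0.1842] twist -0.0004 yaw now -0.05 pos [0.6527 0.0229 0.1784] clock 17.95
```

View pics/w10.png

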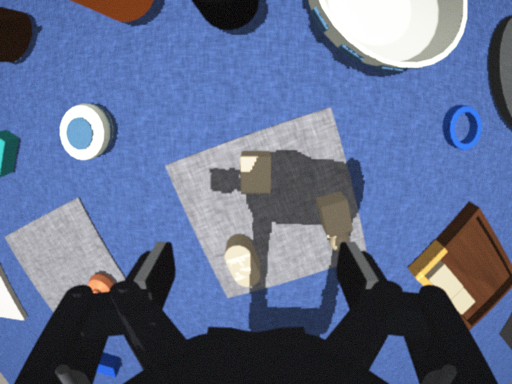

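The short stone is at px (254,170), a plain block whose length runs along world x. The knobbed stone (335,218) and oval (241,260) are clear of the fingers. Grasping now.

>>> move_arm --deltas '[[[0.0035, -0.0016, 0.04, -0.005, -0.7], [0.0035, -0.0016, 0.08, -0.005, -0.5], [0.0035, -0.0016, 0.12, -0.005, -0.3], [0.0035, -0.0016, 0.155, -0.005, -0.3], [0.0035, -0.0016, 0.175, -0.005, -0.3], [0.0035, -0.0016, 0.184, -0.005, -0.3], [0.0035, -0.0016, 0.184, -0.005, 0], [0.0035, -0.0016, 0.184, -0.005, 1], [0.0035, -0.0016, 0.184, -0.005, 1], [0.0035, -0.0016, 0.184, -0.005, 1], [0.0035, -0.0016, 0.184, -0.005, 1], [0.0035, -0.0016, 0.184, -0.005, 1]]]'

```text
clock: 19.15
position: [0.657, 0.0254, 0.0326]
ee_rot: [0.0, 1.0, 0.006, 0.001]
contact_force: [-0.8, 0.2, 5.9]
width: 0.0287
gripper_force: 41.2
```

>>> move_arm --deltas '[[[0, 0, 0, 0, 1], [0, 0, -0.03, 0, 1], [0, 0, -0.08, 0, 1], [0, 0, -0.13, 0, 1], [0, 0, -0.16, 0, 1], [0, 0, -0.16, 0, 1]]]'

```text
clock: 19.75
position: [0.6585, 0.0256, 0.1635]
ee_rot: [0.0, 1.0, 0.006, 0.004]
contact_force: [1.0, 0.0, -2.0]
width: 0.0288
gripper_force: 40.5
```

```bash
python3 - <<'E'
from h import *
a=snap('wrist','w11.png'); print(a.shape)
im=cv2.imread('pics/w11.png')[170:310,190:325]; cv2.imwrite('pics/w11c.png',cv2.resize(im,None,fx=4,fy=4))
go([*tray(.048,-.038),.16],49.65)
E
```

```text
(384, 512, 3)
rows [-0.2839  0.4291  0.001 ] twist -0.4083 yaw now 0.66 pos [0.6569 0.0257 0.1608] clock 19.8
```

View pics/w11c.png

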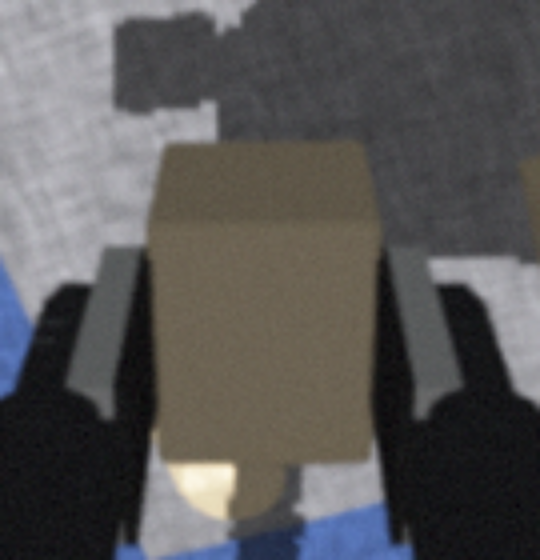

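The short stone is held squarely between the pads, with its top face on rows ~225–285. That was picture 14 of 14, so I'll use numbers only from here.

```bash
python3 - <<'E'
from h import *
s=dict(position=np.zeros(3),ee_rot=np.array([1.,0,0,0]))
print(wray([(256,225),(256,285.5)],-.0004,s).round(4),wray([(256,205.5)],.0296,s).round(4))
E
```

```text
[[ 0.0165 -0.0005 -0.0004]
 [-0.021  -0.0005 -0.0004]] [[ 0.0152 -0.0005  0.0296]]
```

>>> move_arm --deltas '[[[-0.284, 0.429, 0.0, -0.408, 1], [-0.284, 0.429, 0.0, -0.408, 1], [-0.284, 0.429, 0.0, -0.408, 1], [-0.284, 0.429, 0.0, -0.408, 1], [-0.284, 0.429, 0.0, -0.408, 1], [-0.284, 0.429, 0.0, -0.408, 1], [-0.284, 0.429, 0.0, -0.408, 1], [-0.284, 0.429, 0.0, -0.408, 1], [-0.284, 0.429, 0.0, -0.408, 1], [-0.284, 0.429, 0.0, -0.408, 1], [-0.284, 0.429, 0.0, -0.408, 1], [-0.284, 0.429, 0.0, -0.408, 1]]]'

```text
clock: 21.0
position: [0.4328, -0.3188, 0.1581]
ee_rot: [-0.001, 0.908, 0.42, -0.0]
contact_force: [0.3, 0.6, -0.5]
width: 0.0286
gripper_force: 40.5
```

```bash
python3 - <<'E'
from h import *
go([*tray(.047,-.038),.085],49.65)
E
```

```text
rows [0.0007 0.0021 0.0914] twist 0.0 yaw now 49.65 pos [ 0.4328 -0.3188  0.1581] clock 21.0
```

>>> move_arm --deltas '[[[0.001, 0.002, 0.03, 0, 1], [0.001, 0.002, 0.07, 0, 1], [0.001, 0.002, 0.091, 0, 1], [0.001, 0.002, 0.091, 0, 1], [0.001, 0.002, 0.091, 0, 1]]]'

```text
clock: 21.5
position: [0.4353, -0.3197, 0.0865]
ee_rot: [-0.0, 0.907, 0.42, 0.0]
contact_force: [-0.3, -0.1, -1.8]
width: 0.0286
gripper_force: 40.4
```

```bash
python3 - <<'E'
from h import *
s=manip.get_state(); a=snap('wrist','w12.png')[:,:,::-1]; h=cv2.cvtColor(np.ascontiguousarray(a),cv2.COLOR_BGR2HSV)
m=cv2.inRange(h,(12,20,60),(35,110,255))
for c in cv2.findContours(m,0,1)[0]:
    if cv2.contourArea(c)<300: continue
    P=totray(wray(c[:,0],.038,s)); print(c[:,0].min(0),c[:,0].max(0),P.min(0).round(4),P.max(0).round(4))
for r in range(150,230,3): print(r,h[r,255],end=';')
print();go([*tray(.047,-.038),.039],49.65)
E
```

```text
[225 204] [285 285] [ 0.0374 -0.0587] [ 0.1036 -0.0171]
[230   0] [281 190] [-0.094  -0.0536] [ 0.0276 -0.0222]
150 [ 22  28 247];153 [ 23  33 244];156 [ 23  33 244];159 [ 23  31 244];162 [ 24  33 243];165 [ 22  31 244];168 [ 23  34 243];171 [ 24  34 244];174 [ 23  35 243];177 [ 23  33 243];180 [ 23  36 243];183 [ 24  37 241];186 [ 21  53 201];189 [20 76 91];192 [ 13 146  49];195 [ 12 137  52];198 [ 14 176  45];201 [  9 132  52];204 [ 16 117  50];207 [ 23  53 101];210 [ 22  57 103];213 [ 20  61 104];216 [ 22  63 101];219 [23 57 99];222 [ 19  60 102];225 [ 20  66 101];228 [ 19  49 114];
rows [-0.0001 -0.002   0.0603] twist 0.0003 yaw now 49.69 pos [ 0.4357 -0.3204  0.0873] clock 21.55
```

>>> move_arm --deltas '[[[0, -0.002, 0.015, 0, 1], [0, -0.002, 0.03, 0, 1], [0, -0.002, 0.04, 0, 1], [0, -0.002, 0.05, 0, 1], [0, -0.002, 0.057, 0, 1], [0, -0.002, 0.0605, 0, 1], [0, -0.002, 0.0605, 0, 1], [0, -0.002, 0.0605, 0, 1]]]'

```text
clock: 22.35
position: [0.4334, -0.3198, 0.0381]
ee_rot: [0.0, 0.908, 0.42, 0.0]
contact_force: [0.2, 0.1, -0.6]
width: 0.0285
gripper_force: 40.6
```

```bash
python3 - <<'E'
from h import *
go([*tray(.045,-.038),.038],49.65)
E
```

```text
rows [0.0036 0.0007 0.0002] twist -0.0004 yaw now 49.61 pos [ 0.4334 -0.3198  0.0381] clock 22.35
```

>>> move_arm --deltas '[[[0.001, 0, 0.0005, 0, 1], [0.002, 0, 0.0005, 0, 1], [0.003, 0, 0.0005, 0, 1], [0.004, 0, 0.0005, 0, 1], [0.0045, 0, 0.0005, 0, 1], [0.0045, 0, 0.0005, 0, 1]]]'

```text
clock: 22.95
position: [0.4357, -0.3168, 0.0377]
ee_rot: [0.0, 0.908, 0.42, -0.0]
contact_force: [-0.3, -0.5, -1.1]
width: 0.0289
gripper_force: 40.6
```

>>> move_arm --deltas '[[[0, 0, 0, 0, 0.1], [0, 0, 0, 0, -0.1], [0, 0, 0, 0, -0.2], [0, 0, 0, 0, -0.3], [0, 0, -0.05, 0, -0.3], [0, 0, -0.1, 0, -0.5], [0, 0, -0.15, 0, -1], [0, 0, -0.18, 0, -1], [0, 0, -0.18, 0, -1], [0, 0, -0.18, 0, -1]]]'

```text
clock: 23.95
position: [0.4356, -0.3168, 0.1819]
ee_rot: [0.0, 0.908, 0.42, 0.0]
contact_force: [0.2, 0.3, -0.0]
width: 0.0854
gripper_force: 0.0
```

```bash
python3 - <<'E'
from h import *
s=manip.get_state(); a=snap('wrist','w13.png')[:,:,::-1]; h=cv2.cvtColor(np.ascontiguousarray(a),cv2.COLOR_BGR2HSV)
print(s['contact_force'],s['clock'])
m=cv2.inRange(h,(12,20,60),(35,110,255))
for c in cv2.findContours(m,0,1)[0]:
    if cv2.contourArea(c)<300: continue
    P=totray(wray(c[:,0],.038,s)); print(c[:,0].min(0),c[:,0].max(0),cv2.minAreaRect(P.astype('f4')))
v=h[:,:,2].astype(int); print([(r,v[r,245],v[r,255]) for r in range(60,210,3)])
E
```

```text
[ 0.23599393  0.27182488 -0.00531719] 23.95
[478 326] [511 383] ((0.4474228322505951, 0.5021954774856567), (0.3603328466415405, 0.0724654272198677), 43.19524002075195)
[471 271] [511 331] ((0.2723994255065918, 0.3612452745437622), (0.13051612675189972, 0.09172738343477249), 31.62018394470215)
[239  31] [274 198] ((-0.015418007969856262, -0.038704387843608856), (0.031693581491708755, 0.16197264194488525), 89.27566528320312)
[(60, np.int64(238), np.int64(238)), (63, np.int64(238), np.int64(239)), (66, np.int64(239), np.int64(238)), (69, np.int64(238), np.int64(239)), (72, np.int64(237), np.int64(240)), (75, np.int64(239), np.int64(239)), (78, np.int64(238), np.int64(239)), (81, np.int64(238), np.int64(236)), (84, np.int64(237), np.int64(237)), (87, np.int64(238), np.int64(237)), (90, np.int64(238), np.int64(237)), (93, np.int64(239), np.int64(237)), (96, np.int64(238), np.int64(237)), (99, np.int64(238), np.int64(238)), (102, np.int64(236), np.int64(235)), (105, np.int64(218), np.int64(221)), (108, np.int64(238), np.int64(239)), (111, np.int64(239), np.int64(238)), (114, np.int64(238),
[... 448 characters left out ...]
int64(232)), (153, np.int64(231), np.int64(231)), (156, np.int64(233), np.int64(231)), (159, np.int64(220), np.int64(220)), (162, np.int64(218), np.int64(221)), (165, np.int64(231), np.int64(230)), (168, np.int64(230), np.int64(178)), (171, np.int64(205), np.int64(100)), (174, np.int64(104), np.int64(97)), (177, np.int64(100), np.int64(102)), (180, np.int64(102), np.int64(102)), (183, np.int64(98), np.int64(100)), (186, np.int64(102), np.int64(96)), (189, np.int64(95), np.int64(99)), (192, np.int64(99), np.int64(100)), (195, np.int64(105), np.int64(98)), (198, np.int64(53), np.int64(51)), (201, np.int64(45), np.int64(39)), (204, np.int64(45), np.int64(42)), (207, np.int64(42), np.int64(36))]
```

The row reads 162.0 mm long (162 nominal) and 31.7 mm wide, at y = -38.7 mm, and it starts about 3.5 mm from the end wall. All of this is within tolerance, so I'm handing in.

```bash
python3 -c "
from rig import manip
print(manip.sign_off())"
```

```text
the job is handed in; nothing more can be done
None
```

The three blanks are packed longest, middle, shortest from the brass-capped corner along the long wall, all released, and the job is handed in; the last wrist-camera measurement had every gap within tolerance, but `sign_off()` returned no verdict.

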